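Find the full screw tin by its weight

ROBOT

A 6-joint arm with a two-finger parallel gripper is mounted at the origin on the work surface. World frame = base frame: x ahead of the robot, y to its left, z up, the work surface at z = 0. Lengths are in m, angles in rad, forces in N, time in s.
With the tool pointing down it reaches from about 0.25 to 0.85 m from the base axis. Payload 12.5 kg.
Tool frame: the origin (TCP) lies at the very end of the fingers, on their centre line; the grasp point (between the pads) lies 19 mm behind it; z points along the fingers, y is the line along which they close (so a half turn about z gives the same grasp; the last joint's range is limited). The gripper opens to 93 mm and grips with 3 to 60 N. Pads are 15 mm wide; open, the fingers measure 128 mm over their backs; the gripper's body (75 mm by 188 mm) begins 65 mm behind the grasp point.
Start: joints at [1.017, 0.351, 1.652, -0, 1.139, -0.085], TCP at [0.248, 0.491, 0.219] pointing down, gripper open.
Joint ranges: [-2.75, 2.75], [-0.79, 2.1], [0.01, 2.65], [-1.57, 4.71], [0.07, 3.14], [-2.87, 2.87]. Speed limits (rad/s): [2.22, 2.22, 2.79, 3.14, 3.14, 3.14].

INTERFACE

Orientations are given as [roll, pitch, yaw] about the fixed x, y, z axes, in that order (R = Rz(yaw) Ry(pitch) Rx(roll)).
In Python, from plant import bot gives the robot as it stands.
- The arm moves only by the shell command python3 -m handwheel 'ROWS' [FORCE]. ROWS is JSON, a list of rows, each a list of 3 entries, a list of its own where there are three numbers: the finger opening in mm, from 0 to 93, then the shift along the tool's x, y, z in units of 25 mm (1.0 is 25 mm), then the turn, a rotation vector about the tool's x, y, z in rad. In form: [[fingers, [tx, ty, tz], [wx, wy, wz]], ...]. A call has 1 to 12 rows; each row is the pose to reach, as a shift and turn from the pose commanded when the call began, along the tool's axes at that moment; what a row does not reach only later rows make up. A row lasts 1/12 s, in which the tool goes at most 41.7 mm and 7.16 degrees, less where a joint would pass 70% of its speed; a pose out of reach is approached as far as the arm can. A call with a gripper value outside its range is refused whole. The fingers move at their own pace and stop on an object; FORCE is the grip in N (left out, the last holds). Time passes only in rows, so rows that repeat a pose let the fingers close. It gives the time, the measured TCP pose, the force, the opening and the grip force at its end, in the units of the state.
- bot.sense(): the state, without advancing time (a new reading comes with each control period).
- bot.snapshot(name): name is "scene" or "top" or "wrist"; returns a dict with "pixels" (400x640x3 uint8, red, green, blue), "range_z" (400x640 float32, m along the optical axis (not along the pixel's ray), 0 where there is no reading), "fx", "fy", "cx", "cy" (pixels), "dist_coeffs" ([k1, k2, p1, p2, k3] as OpenCV has them; the pictures are not rectified), "pose" (4x4, takes a point from camera to world coordinates); the wrist camera has in their place "mount" (4x4, takes a point from camera to tool coordinates, whose origin is the TCP and whose axes are the flange's). Camera axes: x right, y down, z forward; pixel columns grow to the right and rows downward; lengths in m; the calibration is good to about 2 mm. A picture is of the moment at which its call begins: read the wrist's pose just before it.
- bot.sign_off(): hands the job in; it is judged then, once.
The state is a dict: "time": time; "joint_positions": joint angles; "joint_vel": joint speeds; "tau": joint torques, N m; "tool_pos": TCP position; "tool_rot": TCP orientation; "force": force on the tool from outside, world axes, zero at the start; "moment": the same for the moment, N m; "gripper_width": finger opening in m; "finger_force": force on a finger pad.
Only numpy, scipy, OpenCV 4.12 (cv2) and the standard library are available. Lean on these libraries where they do the work, as an engineer would, in place of code of your own. Each camera call takes 0.05 s, during which the arm holds its last target. There are 200 camera calls.

TASK

Three identical closed screw tins stand on the repair bench and one of them is still full of screws. Lift them to feel which one is the heavy one and stand that one upright on the floor of the red tray, well inside it. Any light tin you lifted goes back, upright, to where it stood; set tins down gently, do not drop them.

Things in the scene. Friction and masses are not known exactly. Their poses are not given: they have to be found in the camera images.
- tin_a: one of three identical closed round screw tins of plain aluminium with a blue disc on the lid, diameter 58 mm, height 60 mm, lid closed for good and flush with the sides; two weigh about 0.11 kg, one (any of the three, it changes every time) is filled and weighs 0.4 to 0.6 kg; stands upright on the bench at the start; origin: centre of its underside, z up
- tin_b: one of three identical closed round screw tins of plain aluminium with a blue disc on the lid, diameter 58 mm, height 60 mm, lid closed for good and flush with the sides; two weigh about 0.11 kg, one (any of the three, it changes every time) is filled and weighs 0.4 to 0.6 kg; stands upright on the bench at the start; origin: centre of its underside, z up
- tin_c: one of three identical closed round screw tins of plain aluminium with a blue disc on the lid, diameter 58 mm, height 60 mm, lid closed for good and flush with the sides; two weigh about 0.11 kg, one (any of the three, it changes every time) is filled and weighs 0.4 to 0.6 kg; stands upright on the bench at the start; origin: centre of its underside, z up
- tray: shallow open red plastic tray fixed to the bench, 150 mm along its x, 180 mm along its y, walls 15 mm high and 4 mm thick, floor 4 mm thick; origin: centre of its underside on the bench, z up. A motherboard with a cooler (40 mm high) is fixed on the bench beside it
Not all that is in view belongs to the job. What is shaped like the tin_b but brown or turquoise is not meant.

How it is judged:
On the way:
1. a tin is lifted clear of the bench (height (world z) of any of tin_a, tin_b, tin_c above 0.025 m), for 0.2 s.
At the end, for the whole second after the job is handed in: The full tin stands on the tray's floor, its centre within 50 mm (tray x) and 65 mm (tray y) of the tray's centre, its weight carried by the tray; the two light tins stand within 30 mm of where they started; all three are upright within 10 degrees and at rest (((x of tin_a in the frame of tray between -0.05 and 0.05 m and y of tin_a in the frame of tray between -0.065 and 0.065 m and z of tin_a in the frame of tray below 0.012 m and contact force between tin_a and tray above 2.5 N and angle between each of tin_a, tin_b, tin_c's own z axis and vertical below 0.17 rad and linear speed of each of tin_a, tin_b, tin_c below 0.02 m/s and distance of each of tin_b, tin_c from where it was at the start of the episode below 0.03 m) or (x of tin_b in the frame of tray between -0.05 and 0.05 m and y of tin_b in the frame of tray between -0.065 and 0.065 m and z of tin_b in the frame of tray below 0.012 m and contact force between tin_b and tray above 2.5 N and angle between each of tin_a, tin_b, tin_c's own z axis and vertical below 0.17 rad and linear speed of each of tin_a, tin_b, tin_c below 0.02 m/s and distance of each of tin_a, tin_c from where it was at the start of the episode below 0.03 m) or (x of tin_c in the frame of tray between -0.05 and 0.05 m and y of tin_c in the frame of tray between -0.065 and 0.065 m and z of tin_c in the frame of tray below 0.012 m and contact force between tin_c and tray above 2.5 N and angle between each of tin_a, tin_b, tin_c's own z axis and vertical below 0.17 rad and linear speed of each of tin_a, tin_b, tin_c below 0.02 m/s and distance of each of tin_a, tin_b from where it was at the start of the episode below 0.03 m))); the robot touches nothing.
It fails at once if a tin is dropped (falls free of the fingers faster than 0.7 m/s, about 25 mm of fall) ((linear speed of tin_a above 0.7 m/s and contact force between the fingers and tin_a below 0.05 N) or (linear speed of tin_b above 0.7 m/s and contact force between the fingers and tin_b below 0.05 N) or (linear speed of tin_c above 0.7 m/s and contact force between the fingers and tin_c below 0.05 N)).
It also fails if it takes over 66 s, if anything falls off the work surface, if the arm or the gripper's body presses on something with over 40 N, if the wrist force passes 120 N, or if a joint passes its speed limit or range.

## Working session

There is one attempt and no reset: what is moved stays moved. The work goes in short steps, Python scripts to look and compute and a shell command to move; the robot and the scene stay as the last step left them, time stands still between calls to the robot, and variables do not carry over. Pictures are saved under pics/ and viewed, at most 10 in all, crops included, and the job is handed in when it is done.

```bash
mkdir -p pics; python3 - <<'E'
from plant import bot
import cv2, numpy as np
s=bot.sense(); print(s)
for n in("top","scene"):
    d=bot.snapshot(n); cv2.imwrite(f"pics/{n}0.png",d["pixels"][:,:,::-1]); np.savez(f"{n}0.npz",**d)
    print(n,d["fx"],d["cx"],d["cy"],d["dist_coeffs"],d["pose"])
E
```

```text
{'time': 0.0, 'joint_positions': array([ 1.01736358e+00,  3.51202958e-01,  1.65243292e+00, -2.06420716e-05,
        1.13908297e+00, -8.46138367e-02]), 'joint_vel': array([ 0.00119643, -0.00044964,  0.00136367, -0.00097271, -0.00102166,
        0.0006499 ]), 'tau': array([ 2.16198614e-04, -4.97324395e+01, -2.85262656e+01,  6.99265371e-02,
        2.57426407e-02,  1.11125509e-06]), 'tool_pos': array([0.24831519, 0.4903683 , 0.21811629]), 'tool_rot': array([-3.14046890e+00, -7.65065393e-05,  2.67278234e+00]), 'force': array([-0.01185309, -0.30553343,  0.63883001]), 'moment': array([-0.03149914, -0.04025155,  0.0122929 ]), 'finger_force': 0.0, 'gripper_width': 0.09320599340008943}
top 493.12189239459286 328.5145724672059 204.38551700391378 [-0.12904697  0.          0.          0.          0.        ] [[-0.00821105 -0.9840416   0.17774902  0.33436713]
 [-0.99991982  0.00636625 -0.01094655  0.00114808]
 [ 0.00964027 -0.17782465 -0.98401497  0.93373565]
 [ 0.          0.          0.          1.        ]]
scene 382.7857639129336 316.201060911857 194.95661617647775 [-0.04986137  0.          0.          0.          0.        ] [[-0.55831197  0.46400923 -0.68773773  0.95937887]
 [ 0.82959438  0.32004614 -0.45754085  0.30222958]
 [ 0.00780463 -0.82599389 -0.56362504  0.43263989]
 [ 0.          0.          0.          1.        ]]
```

View pics/top0.png

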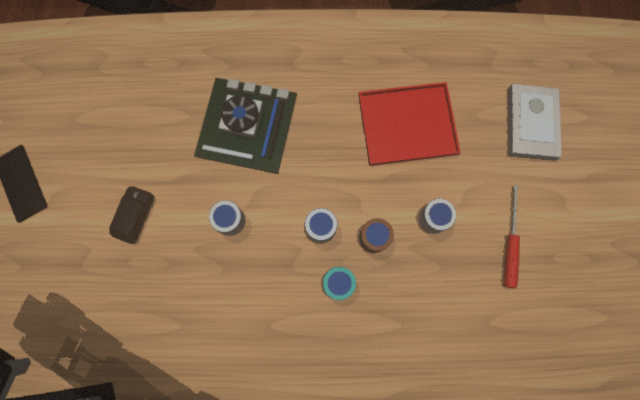

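View pics/scene0.png

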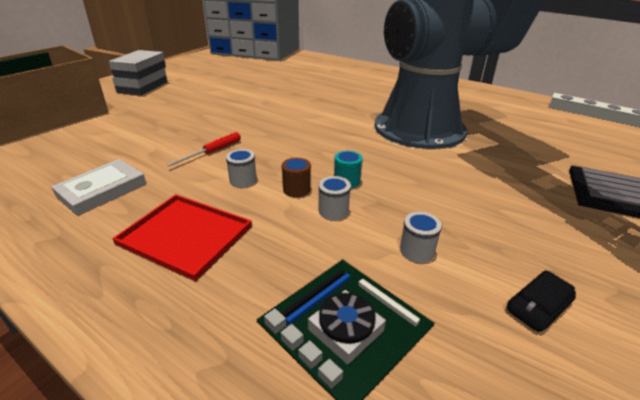

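The top view shows the three aluminium tins with lids at about (225,216), (320,225) and (440,215). The brown decoy is at (377,234), the turquoise one at (340,283), and the red tray is centred at (409,124). The scene view agrees.

```bash
cat >h.py <<'E'
import numpy as np, cv2
from scipy.spatial.transform import Rotation as R
def ray(d,uv,z):
    K=np.array([[d["fx"],0,d["cx"]],[0,d["fy"],d["cy"]],[0,0,1]],float)
    p=cv2.undistortPoints(np.array(uv,float).reshape(-1,1,2),K,d["dist_coeffs"])[:,0]
    r=np.c_[p,np.ones(len(p))]@d["pose"][:3,:3].T; o=d["pose"][:3,3]
    return o+r*((z-o[2])/r[:,2])[:,None]
def blobs(m,lo=50):
    n,_,st,c=cv2.connectedComponentsWithStats(m.astype(np.uint8))
    return [(c[i],st[i,4]) for i in range(1,n) if st[i,4]>lo]
def shift(pos,rot,target,yaw):
    """tool-frame shift (25 mm units) and rotation vector to a tool-down pose"""
    T=R.from_euler('xyz',rot); G=R.from_euler('xyz',[np.pi,0,yaw])
    return (T.inv().apply(np.array(target)-pos)/.025).round(2),(T.inv()*G).as_rotvec().round(3)
E
python3 - <<'E'
from h import *
for n in("top","scene"):
    d=dict(np.load(n+"0.npz")); h=cv2.cvtColor(d["pixels"],cv2.COLOR_RGB2HSV).astype(int)
    b=(h[...,0]>105)&(h[...,0]<130)&(h[...,1]>110)&(h[...,2]>50)
    for c,a in blobs(b,80): print(n,c.round(1),a,ray(d,[c],.06)[0].round(4))
    r=((h[...,0]<6)|(h[...,0]>174))&(h[...,1]>180)&(h[...,2]>90)
    cs,_=cv2.findContours(r.astype(np.uint8),0,2); k=max(cs,key=cv2.contourArea)
    q=cv2.boxPoints(cv2.minAreaRect(k)) if n=="top" else cv2.approxPolyDP(k,8,True)[:,0]
    w=ray(d,q,.015); print("tray",q.round().tolist(),w.round(3).tolist(),w.mean(0))
E
```

```text
top [269.1 127.8] 161 [0.6377 0.1007 0.06  ]
tray [[360.0, 96.0], [446.0, 85.0], [455.0, 153.0], [369.0, 164.0]] [[0.719, -0.074, 0.015], [0.744, -0.249, 0.015], [0.602, -0.257, 0.015], [0.58, -0.088, 0.015]] [ 0.66111898 -0.16704798  0.015     ]
scene [239.1  10.2] 330 [-0.8964 -1.5138  0.06  ]
scene [264.7  30.7] 325 [-0.5065 -0.9765  0.06  ]
scene [220.1  45. ] 268 [-0.181  -0.9398  0.06  ]
scene [239.7 155. ] 112 [ 0.4734 -0.2093  0.06  ]
scene [348.1 156.1] 103 [ 0.3517 -0.0251  0.06  ]
scene [295.7 163.9] 154 [ 0.438  -0.0936  0.06  ]
scene [334.1 184.1] 180 [0.4574 0.0069 0.06  ]
scene [422.7 222.1] 287 [0.4724 0.1803 0.06  ]
scene [316.6 298.7] 599 [0.6936 0.1275 0.06  ]
scene [346.9 313.6] 280 [0.6923 0.1701 0.06  ]
tray [[113, 238], [196, 280], [250, 220], [174, 195]] [[0.749, -0.245, 0.015], [0.733, -0.058, 0.015], [0.581, -0.089, 0.015], [0.606, -0.264, 0.015]] [ 0.66735071 -0.16415836  0.015     ]
```

```bash
python3 - <<'E'
from h import *
from plant import bot
d=dict(np.load("top0.npz")); h=cv2.cvtColor(d["pixels"],cv2.COLOR_RGB2HSV).astype(int)
print(h[216,225],h[224,320],h[214,440])
b=(h[...,0]>105)&(h[...,0]<132)&(h[...,1]>90)&(h[...,2]>40)
for c,a in blobs(b,80): print(c.round(1),a,ray(d,[c],.06)[0].round(4))
s=bot.sense()
print(shift(s["tool_pos"],s["tool_rot"],[.472,.18,.12],np.pi/2),shift(s["tool_pos"],s["tool_rot"],[.472,.18,.12],np.pi))
E
```

```text
[113  93 115] [113  97 123] [115  94 117]
[269.2 127.8] 208 [0.6376 0.1006 0.06  ]
[238.8 111.9] 115 [0.6697 0.1584 0.06  ]
[440. 214.] 269 [ 0.4732 -0.2103  0.06  ]
[224.2 215.5] 329 [0.473  0.1794 0.06  ]
[320.7 223.4] 354 [0.4577 0.0057 0.06  ]
[377.1 233.9] 359 [ 0.438  -0.0948  0.06  ]
[339.  282.8] 413 [ 0.3521 -0.0259  0.06  ]
(array([-13.59,  -7.03,   3.93]), array([-1.000e-03,  0.000e+00,  1.102e+00])) (array([-13.59,  -7.03,   3.93]), array([-0.001, -0.   , -0.469]))
```

```bash
python3 -m handwheel '[[80,[-13.59,-7.03,3.93],[0,0,-0.469]],[80,[-13.59,-7.03,3.93],[0,0,-0.469]],[80,[-13.59,-7.03,3.93],[0,0,-0.469]],[80,[-13.59,-7.03,3.93],[0,0,-0.469]],[80,[-13.59,-7.03,3.93],[0,0,-0.469]],[80,[-13.59,-7.03,3.93],[0,0,-0.469]],[80,[-13.59,-7.03,3.93],[0,0,-0.469]],[80,[-13.59,-7.03,3.93],[0,0,-0.469]],[80,[-13.59,-7.03,3.93],[0,0,-0.469]],[80,[-13.59,-7.03,3.93],[0,0,-0.469]],[80,[-13.59,-7.03,3.93],[0,0,-0.469]],[80,[-13.59,-7.03,3.93],[0,0,-0.469]]]' 20
python3 -m handwheel '[[80,[0,0,0],[0,0,0]],[80,[0,0,0],[0,0,0]]]'
```

```text
time: 1.1
tool_pos: [0.4724, 0.1791, 0.1197]
tool_rot: [-3.141, -0.001, 3.139]
force: [-0.6, 0.6, 0.9]
gripper_width: 0.0803
finger_force: 0.0
time: 1.27
tool_pos: [0.4717, 0.1812, 0.1206]
tool_rot: [3.141, 0.0, -3.14]
force: [-0.2, 0.1, 0.0]
gripper_width: 0.0799
finger_force: 0.0
```

```bash
python3 -m handwheel '[[80,[0,0,1.5],[0,0,0]],[80,[0,0,3],[0,0,0]],[80,[0,0,3.8],[0,0,0]],[80,[0,0,4.2],[0,0,0]],[80,[0,0,4.2],[0,0,0]],[80,[0,0,4.2],[0,0,0]]]'
python3 -m handwheel '[[50,[0,0,0],[0,0,0]],[50,[0,0,0],[0,0,0]],[50,[0,0,0],[0,0,0]],[50,[0,0,0],[0,0,0]],[50,[0,0,0],[0,0,0]],[50,[0,0,0],[0,0,0]],[50,[0,0,0],[0,0,0]],[50,[0,0,0],[0,0,0]]]' 25
```

```text
time: 1.77
tool_pos: [0.4724, 0.181, 0.0161]
tool_rot: [3.141, 0.001, -3.14]
force: [-0.4, 0.6, -0.4]
gripper_width: 0.0799
finger_force: 0.0
time: 2.43
tool_pos: [0.4726, 0.1803, 0.0162]
tool_rot: [3.142, 0.001, -3.141]
force: [-1.6, -1.4, 7.7]
gripper_width: 0.0577
finger_force: 25.0
```

```bash
python3 -m handwheel '[[50,[0,0,-0.4],[0,0,0]],[50,[0,0,-0.8],[0,0,0]],[50,[0,0,-1.2],[0,0,0]],[50,[0,0,-1.6],[0,0,0]],[50,[0,0,-1.6],[0,0,0]],[50,[0,0,-1.6],[0,0,0]],[50,[0,0,-1.6],[0,0,0]],[50,[0,0,-1.6],[0,0,0]],[50,[0,0,-1.6],[0,0,0]]]'
python3 -m handwheel '[[50,[0,0,0],[0,0,0]]]';python3 -m handwheel '[[50,[0,0,0],[0,0,0]]]'
```

```text
time: 3.18
tool_pos: [0.4719, 0.1803, 0.0549]
tool_rot: [-3.141, -0.001, -3.141]
force: [-0.6, 0.1, -4.4]
gripper_width: 0.0575
finger_force: 25.0
time: 3.27
tool_pos: [0.4719, 0.1803, 0.055]
tool_rot: [-3.141, -0.001, -3.141]
force: [-0.5, 0.4, -5.8]
gripper_width: 0.0574
finger_force: 25.0
time: 3.35
tool_pos: [0.472, 0.1803, 0.0551]
tool_rot: [-3.141, -0.0, -3.141]
force: [-0.4, 0.6, -4.9]
gripper_width: 0.0575
finger_force: 25.0
```

The load is about 5 N, or 0.5 kg, so this is the full tin. I'll raise it and carry it to the tray.

```bash
python3 -m handwheel '[[50,[0,0,-0.6],[0,0,0]],[50,[0,0,-1.4],[0,0,0]],[50,[0,0,-2.2],[0,0,0]],[50,[0,0,-2.6],[0,0,0]],[50,[0,0,-2.6],[0,0,0]],[50,[0,0,-2.6],[0,0,0]]]' 40
python3 -m handwheel '[[50,[-0.16,-0.28,0],[0,0,0]],[50,[-0.47,-0.83,0],[0,0,0]],[50,[-0.93,-1.66,0],[0,0,0]],[50,[-1.55,-2.76,0],[0,0,0]],[50,[-2.17,-3.86,0],[0,0,0]],[50,[-2.79,-4.97,0],[0,0,0]],[50,[-3.4,-6.06,0],[0,0,0]],[50,[-4.03,-7.17,0],[0,0,0]],[50,[-4.65,-8.27,0],[0,0,0]],[50,[-5.27,-9.37,0],[0,0,0]],[50,[-5.7,-10.14,0],[0,0,0]],[50,[-6.0,-10.67,0],[0,0,0]]]'
python3 -m handwheel '[[50,[-0.31,-0.55,0],[0,0,0]],[50,[-0.77,-1.38,0],[0,0,0]],[50,[-1.23,-2.2,0],[0,0,0]],[50,[-1.55,-2.75,0],[0,0,0]],[50,[-1.76,-3.13,0],[0,0,0]],[50,[-1.76,-3.13,0],[0,0,0]],[50,[-1.76,-3.13,0],[0,0,0]],[50,[-1.76,-3.13,0],[0,0,0]]]'
python3 - <<'E'
from h import *
from plant import bot
d=bot.snapshot("scene"); cv2.imwrite("pics/s1.png",d["pixels"][:,:,::-1])
E
```

```text
time: 3.85
tool_pos: [0.4721, 0.1803, 0.1201]
tool_rot: [3.142, 0.0, -3.141]
force: [-0.5, 0.2, -4.9]
gripper_width: 0.0573
finger_force: 40.1
time: 4.85
tool_pos: [0.6224, -0.0892, 0.1185]
tool_rot: [3.142, -0.002, 3.14]
force: [-0.1, -0.0, -4.4]
gripper_width: 0.0577
finger_force: 40.1
time: 5.52
tool_pos: [0.6656, -0.1638, 0.1197]
tool_rot: [3.141, -0.001, -3.141]
force: [-0.4, 0.4, -4.5]
gripper_width: 0.0572
finger_force: 40.1
```

View pics/s1.png

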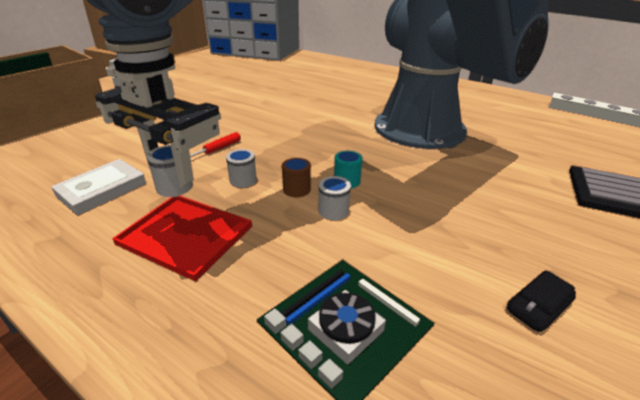

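The tin is held upright over the tray at pixel (170,170), so I'll lower it.

```bash
python3 -m handwheel '[[50,[0,0,0.5],[0,0,0]],[50,[0,0,1.3],[0,0,0]],[50,[0,0,2.1],[0,0,0]],[50,[0,0,2.9],[0,0,0]],[50,[0,0,3.4],[0,0,0]],[50,[0,0,3.7],[0,0,0]],[50,[0,0,3.7],[0,0,0]],[50,[0,0,3.7],[0,0,0]]]'
python3 -m handwheel '[[50,[0,0,0.06],[0,0,0]],[50,[0,0,0.12],[0,0,0]],[50,[0,0,0.18],[0,0,0]],[50,[0,0,0.24],[0,0,0]],[50,[0,0,0.24],[0,0,0]],[50,[0,0,0.24],[0,0,0]]]'
```

```text
time: 6.23
tool_pos: [0.6665, -0.1645, 0.0282]
tool_rot: [-3.141, 0.0, -3.141]
force: [-0.8, -0.6, -3.9]
gripper_width: 0.0572
finger_force: 40.1
time: 6.73
tool_pos: [0.6662, -0.1646, 0.0219]
tool_rot: [-3.142, -0.0, -3.141]
force: [0.1, 0.4, -4.3]
gripper_width: 0.0573
finger_force: 40.1
```

```bash
python3 -m handwheel '[[50,[0,0,0.04],[0,0,0]],[50,[0,0,0.08],[0,0,0]],[50,[0,0,0.08],[0,0,0]],[50,[0,0,0.08],[0,0,0]]]'
```

```text
time: 7.07
tool_pos: [0.6664, -0.1646, 0.0203]
tool_rot: [-3.141, 0.0, -3.141]
force: [-1.4, -0.0, 0.8]
gripper_width: 0.0576
finger_force: 40.1
```

Contact with the floor: the load has gone. I'll release, wait, and withdraw straight up.

```bash
python3 -m handwheel '[[64,[0,0,0],[0,0,0]],[70,[0,0,0],[0,0,0]],[78,[0,0,0],[0,0,0]],[78,[0,0,0],[0,0,0]],[78,[0,0,0],[0,0,0]],[78,[0,0,0],[0,0,0]]]'
python3 -m handwheel '[[78,[0,0,-0.5],[0,0,0]],[78,[0,0,-1.5],[0,0,0]],[78,[0,0,-3],[0,0,0]],[78,[0,0,-4.5],[0,0,0]],[78,[0,0,-6],[0,0,0]],[78,[8,0,-6],[0,0,0]],[78,[8,0,-6],[0,0,0]],[78,[8,0,-6],[0,0,0]],[78,[8,0,-6],[0,0,0]],[78,[8,0,-6],[0,0,0]],[78,[8,0,-6],[0,0,0]],[78,[8,0,-6],[0,0,0]]]'
python3 - <<'E'
from h import *
from plant import bot
a=bot.snapshot("top"); s=bot.snapshot("scene"); cv2.imwrite("pics/s2.png",s["pixels"][:,:,::-1])
for n,d in(("top",a),("scene",s)):
    h=cv2.cvtColor(d["pixels"],cv2.COLOR_RGB2HSV).astype(int)
    b=(h[...,0]>105)&(h[...,0]<132)&(h[...,1]>90)&(h[...,2]>40)
    for c,k in blobs(b,60): print(n,c.round(1),k,ray(d,[c],.062)[0].round(3))
E
```

```text
time: 7.57
tool_pos: [0.6663, -0.1646, 0.0199]
tool_rot: [-3.142, 0.0, -3.141]
force: [1.0, -1.2, -0.3]
gripper_width: 0.0779
finger_force: 0.0
time: 8.57
tool_pos: [0.4655, -0.1648, 0.1712]
tool_rot: [-3.141, 0.001, 3.141]
force: [-0.1, -0.2, 1.1]
gripper_width: 0.0781
finger_force: 0.0
top [269.2 127.5] 204 [0.637 0.1   0.062]
top [411.6 111.9] 282 [ 0.667 -0.166  0.062]
top [238.8 112. ] 114 [0.669 0.158 0.062]
top [320.8 223.6] 363 [0.457 0.005 0.062]
top [379.5 238.1] 128 [ 0.43  -0.099  0.062]
scene [270.5  29.1] 118 [-0.545 -0.972  0.062]
scene [239.9 154.9] 136 [ 0.475 -0.207  0.062]
scene [348.2 156.1] 104 [ 0.355 -0.023  0.062]
scene [295.7 163.8] 162 [ 0.44  -0.092  0.062]
scene [334.3 184. ] 190 [0.46  0.009 0.062]
scene [178.3 206.7] 260 [ 0.665 -0.166  0.062]
scene [316.6 298.6] 603 [0.695 0.128 0.062]
scene [346.9 313.7] 290 [0.694 0.171 0.062]
```

View pics/s2.png

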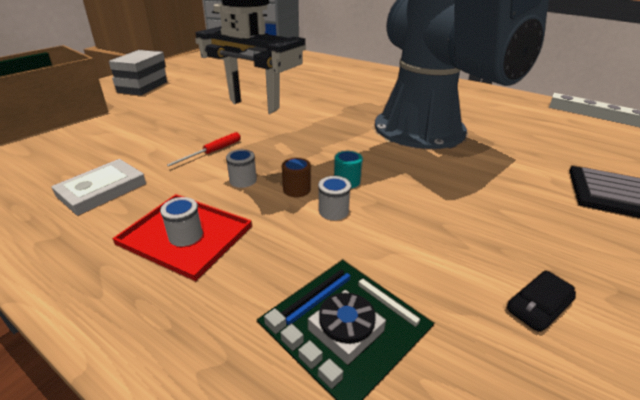

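The full tin stands upright in the middle of the tray at pixel (180,222). The other two tins, at (240,167) and (334,197), haven't moved, and the gripper is clear.

```bash
python3 -c "
from plant import bot
print(bot.sign_off())"
```

```text
the job is handed in; nothing more can be done
None
```

The first tin I lifted was the full one (about 0.5 kg by the wrist force); it now stands upright within a few mm of the red tray's centre, the two light tins were never touched, and the job is handed in, though the sign-off returned no verdict.

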